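# Load a glass billet into the bench kiln and close the lid

### The job

Load the amber glass billet into the open bench kiln: lay it down gently, flat and right way up, in the middle of the kiln shelf, without dropping it in. Then lower the lid gently, without letting it slam, until it is fully shut. Leave the green billet and the tools and bottle on the bench where they are.

Things in the scene. Friction and masses are not known exactly. Their poses are not given: they have to be found in the camera images.
- amber_center (a point): Centre (half-way up) of the amber (orange-brown) glass billet to be loaded, a loose solid block 100 x 46 x 38 mm, about 0.3 to 0.6 kg. Own x axis along its 100 mm length, y across its 46 mm width, z up. It starts flat on the bench, so this point is 19 mm above the bench. Amber and green may start in either of two places.
- green_center (a point): Centre of a green glass billet of the same size (100 x 46 x 38 mm, same axes), a bystander to leave alone.
- kiln: Bench kiln, fixed: a blue sheet-metal box lined with pale firebrick, open on top, 200 mm along its x, 220 mm along its y, rim 105 mm above the bench. Origin: middle of its underside, on the bench. +x points to the lid's hinge wall, -x to the handle side. Walls 22 mm thick: the chamber is 156 mm (x) by 176 mm (y). A grey control box, 90 mm high, projects 35 mm outside the -y wall.
- kiln_shelf (a point): Middle of the upper face of the white kiln shelf inside the kiln, where the billet goes: in the middle of the kiln's plan, 40 mm above the bench and 65 mm below the rim. The flat shelf is 130 mm (x) by 150 mm (y). Axes are the kiln's.
- kiln_hinge (a point): Middle of the lid's hinge line, 100 mm from the kiln's middle along kiln +x and 105.5 mm above the bench; axes as the kiln's, so the hinge runs along y. The lid's inner face passes through this line; its outer face (top when shut, facing away from the chamber when open) is 25 mm outside that.
- kiln_lid (a joint): Lid angle in rad: 0 = fully shut, level on the rim; 1.57 = straight up above the hinge; starts at 1.45 to 1.75, limit 1.9. The lid is a flat blue slab, 200 mm from hinge to free edge, 220 mm wide, 25 mm thick, 0.6 kg. Its stiff hinge holds it at any angle where it is left; push its outer face near the free edge with about 5 to 8 N to close it.
- lid_handle (a point): Middle of the black bar handle (12 mm thick, 100 mm long, parallel to the hinge) that stands out from the lid's free edge: 228 mm from the hinge, half-way through the lid's thickness. Moves with the lid.
- amber: The amber billet itself; origin at the centre of its underside, axes as amber_center.
- bottle: Red plastic bottle standing on the bench, 60 mm diameter, 170 mm tall, origin under its base. Leave alone.
- jacks: Glassblower's jacks, a dark steel two-bladed spring tool about 210 x 55 x 12 mm lying on the bench; origin at the middle of its underside, x axis along its length. Leave alone.
- paddle: Wooden paddle lying on the bench, 120 x 75 mm blade towards its own +x and 110 mm handle towards -x, 14 mm thick; origin where they meet. Leave alone.
There are look-alikes about, which are no part of the job. What is meant by the amber is not pink, and is the larger of those in its own colour.

How it is judged:
By the outcome, as a careful person would: the job done as asked, in the order asked, and still so for the second after the job is handed in, with the robot touching nothing.
It also fails if it takes over 58 s, if anything falls off the work surface, if the arm or the gripper's body presses on something with over 40 N, if the wrist force passes 120 N, or if a joint passes its speed limit or range.

### The arm

A 7-joint arm with a two-finger parallel gripper is mounted at the origin on the work surface. World frame = base frame: x ahead of the robot, y to its left, z up, the work surface at z = 0. Lengths are in m, angles in rad, forces in N, time in s.
With the tool pointing down it reaches from about 0.4 to 0.85 m from the base axis. Payload 10.4 kg.
Tool frame: the origin (TCP) lies between the finger pads; the fingertips stand manip.tcp_to_tips ahead of it and the grasp point (between the pads) lies 2 mm behind it (manip.tcp_to_tips is the distance from the TCP to the fingertips, in m); y points along the fingers, z is the direction in which the jaws open and shut, and the axes are right-handed (so a half turn about y gives the same grasp; the last joint's range is limited). The gripper opens to 85 mm and grips with 20 to 120 N. Pads are 22 mm wide; open, the fingers measure 114 mm over their backs; the gripper's body (76 mm by 85 mm) begins 54 mm behind the grasp point. The pads swing forward as they close: fully open they stand 13 mm farther back than shut.
Start: joints at [-1.174, 0.332, -0.065, 1.46, 0.022, 1.35, -0.088], TCP at [0.255, 0.571, 0.248] pointing down, gripper open.
Joint ranges: [-2.6, 2.6], [-0.5, 2.12], [-1.47, 1.34], [0.16, 2.42], [-1.27, 4.41], [0.06, 2.06], [-2.6, 2.6]. Speed limits (rad/s): [2.22, 2.22, 2.79, 2.79, 3.14, 3.14, 3.14].

### API

Orientations are given as a unit quaternion [x, y, z, w].
In Python, from workcell import manip gives the robot as it stands. The module is installed in compiled form; this text tells all that it offers.
- The arm moves only by the tool move_arm, never from a script. Its argument "increments" is a list of rows, each an object with "offset": the shift along the tool's x, y, z in m, a list of three; "yaw": the turn about the tool's y in degrees; "jaw": the closure in counts, from 0 (fully open) to 255 (shut). In form: [{"offset": [tx, ty, tz], "yaw": yaw, "jaw": jaw}, ...]. A call has 1 to 10 rows; each row is the pose to reach, as a shift and turn from the pose measured when the call began, along the tool's axes at that moment; what a row does not reach only later rows make up. A row lasts 1/12 s, in which the tool goes at most 41.7 mm and 7.16 degrees, less where a joint would pass 70% of its speed; a pose out of reach is approached as far as the arm can. A call with a gripper value outside its range is refused whole. The fingers move at their own pace and stop on an object; "squeeze" is the grip in N (left out, the last holds). Time passes only in rows, so rows that repeat a pose let the fingers close. It gives the time, the measured TCP pose, the force and the opening at its end, in the units of the state.
- manip.get_obs(): the state, without advancing time (a new reading comes with each control period).
- manip.camera(name): name is "scene" or "top"; returns a dict with "pixels" (400x640x3 uint8, red, green, blue), "depth" (400x640 float32, m along the optical axis (not along the pixel's ray), 0 where there is no reading), "intrinsics" (3x3 intrinsics, pixels), "D" ([k1, k2, p1, p2, k3] as OpenCV has them; the pictures are not rectified), "R" (3x3) and "t" (3): a world point X has camera coordinates R X + t. Camera axes: x right, y down, z forward; pixel columns grow to the right and rows downward; lengths in m; the calibration is good to about 2 mm. A picture is of the moment at which its call begins.
- manip.hand_in(): hands the job in, once; it reports no verdict.
Trained networks look in a picture, given as the dict that the camera call returned (one of the last four; its "shot" number tells which), for a name from the list of things; names that differ only in an ending like _2 or _b are one class to them, and where a whole thing is asked for, a point or a joint stands for the part that bears it (a point fixed in the world has none). Each returns a list of dicts, best first, with "confidence" (0 to 1); they miss things now and then, are a little off and sometimes report something else, mostly with a low value. They report only what shows in the picture. A call takes as long as a camera call. They do not tell look-alikes from the thing itself.
- manip.recognise(picture, query): "bbox" ([left, top, right, bottom] in pixels, round what is visible of it).
- manip.spot_point(picture, query): "centre" ([column, row] in pixels: a listed point, or the origin of a listed thing).
The state is a dict: "clock": time; "joint_pos": joint angles; "joint_velocities": joint speeds; "tau": joint torques, N m; "position": TCP position; "ee_rot": TCP orientation; "ft_force": force on the tool from outside, world axes, zero at the start; "torque": the same for the moment, N m; "grip_width": opening from 0.0 (shut) to 1.0 (fully open).
Only numpy, scipy, OpenCV 4.12 (cv2) and the standard library are available. Lean on these libraries where they do the work, as an engineer would, in place of code of your own. Each camera call takes 0.05 s, during which the arm holds its last target. There are 200 camera calls.

## Working session

There is one attempt and no reset: what is moved stays moved. The work goes in short steps, Python scripts to look and compute and a tool call to move; the robot and the scene stay as the last step left them, time stands still between calls to the robot, and variables do not carry over. Pictures are saved under pics/ and viewed, about 8 in all and at most 12, crops included, and the job is handed in when it is done.

Besides the shell and the picture viewer there is one more tool, called in YAML: its name, and indented under it one key for each argument. move_arm: Moves the arm, as the interface text tells. Its arguments: {"type":"object","properties":{"increments":{"type":"array","items":{"type":"object","properties":{"offset":{"type":"array","items":{"type":"number"}},"yaw":{"type":"number"},"jaw":{"type":"number"}}}},"squeeze":{"type":"number"}},"required":["increments"]}

```bash
mkdir -p pics; cat > h.py <<'E'
import numpy as np, cv2
from workcell import manip
from scipy.spatial.transform import Rotation as Ro
def cloud(p):
    K=np.array(p["intrinsics"]);D=np.array(p["D"]);R=np.array(p["R"]);t=np.array(p["t"])
    h,w=p["depth"].shape
    u,v=np.meshgrid(np.arange(w),np.arange(h))
    n=cv2.undistortPoints(np.stack([u,v],-1).reshape(-1,1,2).astype(np.float64),K,D).reshape(h,w,2)
    z=p["depth"][...,None]
    C=np.concatenate([n*z,z],-1)
    W=(C-t)@R
    W[p["depth"]==0]=np.nan
    return W
def ray(p,px,z):
    K=np.array(p["intrinsics"]);D=np.array(p["D"]);R=np.array(p["R"]);t=np.array(p["t"])
    n=cv2.undistortPoints(np.array([[px]],float),K,D).ravel()
    d=R.T@np.array([n[0],n[1],1]);c=-R.T@t
    return c+d*(z-c[2])/d[2]
def save(p,name): cv2.imwrite("pics/"+name,p["pixels"][...,::-1])
E
python3 - <<'E'
from h import *
np.set_printoptions(precision=4,suppress=True)
o=manip.get_obs();print({k:np.round(v,3) for k,v in o.items()},manip.tcp_to_tips)
print(Ro.from_quat(o["ee_rot"]).as_matrix())
ims=[]
for c in("top","scene"):
    p=manip.camera(c);save(p,c+"0.png");ims.append(p["pixels"]);print(c,-np.array(p["R"]).T@p["t"])
    for q,z in(("amber_center",.019),("green_center",.019),("kiln",0),("kiln_shelf",.04),("kiln_hinge",.1055),("lid_handle",.33)):
        for r in manip.spot_point(p,q)[:4]: print(q,np.round(r["centre"],1),round(r["confidence"],2),ray(p,r["centre"],z))
E
```

```text
{'clock': np.float64(0.0), 'joint_pos': array([-1.174,  0.333, -0.065,  1.461,  0.022,  1.35 , -0.088]), 'joint_velocities': array([ 0.002, -0.002,  0.001,  0.001,  0.   ,  0.   ,  0.   ]), 'tau': array([ -0.001, -62.544,   0.049, -39.16 ,   0.016,   0.01 ,   0.   ]), 'position': array([0.255, 0.57 , 0.247]), 'ee_rot': array([ 0.692, -0.147,  0.147, -0.691]), 'ft_force': array([ 0.187,  0.128, -0.239]), 'torque': array([0.009, 0.032, 0.003]), 'grip_width': np.float64(0.997)} 0.017
[[ 0.9132 -0.0005  0.4076]
 [-0.4076 -0.0014  0.9132]
 [ 0.0001 -1.     -0.0015]]
top [ 0.483 -0.107  0.912]
amber_center [419.7 296.8] 0.87 [ 0.2905 -0.3399  0.019 ]
amber_center [440.3 251.8] 0.69 [ 0.3938 -0.3901  0.019 ]
amber_center [389.4 235.4] 0.58 [ 0.4328 -0.2722  0.019 ]
green_center [368.  153.9] 0.84 [ 0.6249 -0.2248  0.019 ]
kiln [256.2 193.8] 0.91 [0.5338 0.0419 0.    ]
kiln [388.3 236.7] 0.2 [ 0.4287 -0.273   0.    ]
kiln_shelf [252.3 190. ] 0.74 [0.5404 0.0443 0.04  ]
kiln_shelf [372.1 152.9] 0.25 [ 0.6238 -0.2315  0.04  ]
kiln_hinge [202.8 184.5] 0.81 [0.5485 0.1371 0.1055]
kiln_hinge [122.1 165.6] 0.68 [0.5896 0.3055 0.1055]
lid_handle [121.  166.7] 0.94 [0.5582 0.1923 0.33  ]
scene [0.913  0.453  0.8846]
amber_center [343.1 119.1] 0.67 [ 0.2746 -0.3314  0.019 ]
amber_center [295.4 127.5] 0.65 [ 0.4106 -0.3858  0.019 ]
amber_center [308.3 152.6] 0.57 [ 0.4399 -0.277   0.019 ]
green_center [257.3 194.7] 0.87 [ 0.6328 -0.2298  0.019 ]
kiln [349.8 251.2] 0.78 [ 0.5389  0.0357 -0.    ]
kiln [407.5 214.1] 0.21 [0.3535 0.0362 0.    ]
kiln_shelf [351.6 243.7] 0.77 [0.54   0.0413 0.04  ]
kiln_shelf [379.6 262.6] 0.41 [0.5211 0.1171 0.04  ]
lid_handle [411.3 215. ] 0.96 [0.5586 0.1966 0.33  ]
```

```bash
ls pics
```

```text
scene0.png
top0.png
```

View pics/top0.png

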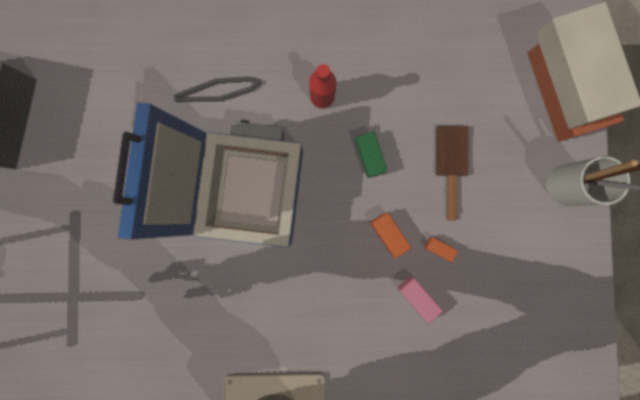

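View pics/scene0.png

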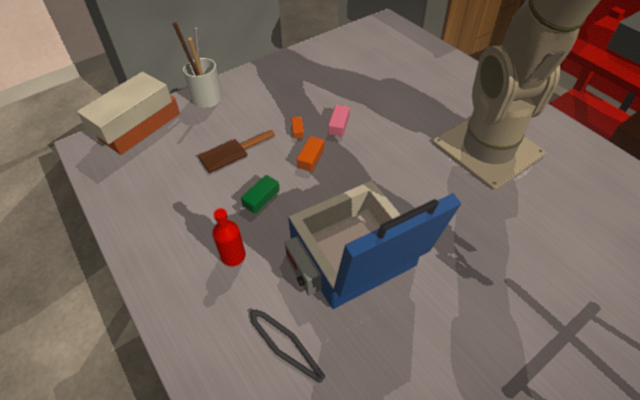

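```bash
python3 - <<'E'
from h import *
np.set_printoptions(precision=4,suppress=True)
for c in("top","scene"):
    p=manip.camera(c);W=cloud(p);hsv=cv2.cvtColor(p["pixels"],cv2.COLOR_RGB2HSV);H,S,V=[hsv[...,i].astype(int) for i in range(3)]
    am=(np.linalg.norm(W[...,:2]-[.436,-.275],axis=-1)<.075)&(W[...,2]>.031)&(H<16)&(S>150)
    P=W[am];r=cv2.minAreaRect(P[:,:2].astype(np.float32));print(c,"amber",r,np.median(P[:,2]),len(P))
    d=np.linalg.norm(W[...,:2]-[.54,.042],axis=-1)
    rim=(d<.17)&(W[...,2]>.098)&(W[...,2]<.112)&(S<110)&(W[...,1]<.128)
    P=W[rim];r=cv2.minAreaRect(P[:,:2].astype(np.float32));print("rim",r,np.median(P[:,2]))
    sh=(d<.12)&(W[...,2]>.034)&(W[...,2]<.046)
    P=W[sh];r=cv2.minAreaRect(P[:,:2].astype(np.float32));print("shelf",r,np.median(P[:,2]))
    # lid: points above rim
    lid=(np.abs(W[...,0]-.55)<.16)&(W[...,1]>.1)&(W[...,1]<.3)&(W[...,2]>.13)&(W[...,2]<.29)
    P=W[lid];
    # plane RANSAC
    rng=np.random.default_rng(0);best=(0,)
    for _ in range(300):
        a=P[rng.choice(len(P),3,False)];n=np.cross(a[1]-a[0],a[2]-a[0]);n/=np.linalg.norm(n)+1e-12
        k=np.abs((P-a[0])@n)<.003
        if k.sum()>best[0]:best=(k.sum(),k)
    Q=P[best[1]];m=Q.mean(0);n=np.linalg.svd(Q-m,full_matrices=False)[2][2]
    print("lid",len(P),best[0],m,n,"min/max",Q.min(0),Q.max(0))
    hd=(np.abs(W[...,0]-.55)<.12)&(W[...,1]>.08)&(W[...,1]<.3)&(W[...,2]>.31)&(V<60)
    P=W[hd];print("handle",len(P),np.median(P,0),P.min(0),P.max(0))
E
```

```text
top amber ((0.43542781472206116, -0.2714271545410156), (0.09672807157039642, 0.043922021985054016), 32.24402618408203) 0.03774012366322104 803
rim ((0.5381296277046204, 0.041854001581668854), (0.19841863214969635, 0.2260892391204834), 82.90770721435547) 0.10483456063826466
shelf ((0.5372742414474487, 0.03349802643060684), (0.18100984394550323, 0.17833302915096283), 82.76250457763672) 0.03999891977445613
lid 6095 5690 [0.5546 0.1595 0.2209] [-0.1228 -0.9774  0.1723] min/max [0.4433 0.1336 0.1301] [0.6625 0.1877 0.29  ]
handle 569 [0.556  0.1894 0.333 ] [0.5032 0.1764 0.3101] [0.6106 0.2005 0.3371]
scene amber ((0.4366001486778259, -0.2697513997554779), (0.10056907683610916, 0.04578503966331482), 32.79771423339844) 0.036291173821228526 435
rim ((0.5391803979873657, 0.04335060715675354), (0.19792230427265167, 0.22539210319519043), 82.66868591308594) 0.10361898926357542
shelf ((0.5311380624771118, 0.0582466647028923), (0.18366177380084991, 0.16005320847034454), 82.85295867919922) 0.038808240440950596
lid 3007 2727 [0.5661 0.186  0.2155] [-0.1237 -0.9781  0.1675] min/max [0.4493 0.156  0.13  ] [0.6687 0.2133 0.29  ]
handle 435 [0.5665 0.1943 0.3321] [0.5073 0.1795 0.3106] [0.6144 0.2058 0.3356]
```

move_arm:
  increments:
    - {"offset": [0.032, -0.025, -0.032], "yaw": 6, "jaw": 0}
    - {"offset": [0.064, -0.05, -0.063], "yaw": 12, "jaw": 0}
    - {"offset": [0.096, -0.075, -0.095], "yaw": 18, "jaw": 0}
    - {"offset": [0.124, -0.1, -0.12], "yaw": 24, "jaw": 0}
    - {"offset": [0.152, -0.12, -0.145], "yaw": 30, "jaw": 0}
    - {"offset": [0.18, -0.14, -0.17], "yaw": 36, "jaw": 0}
    - {"offset": [0.206, -0.155, -0.2], "yaw": 42, "jaw": 0}
    - {"offset": [0.232, -0.17, -0.228], "yaw": 48, "jaw": 0}
    - {"offset": [0.26, -0.185, -0.255], "yaw": 54, "jaw": 0}
    - {"offset": [0.29, -0.2, -0.284], "yaw": 60, "jaw": 0}

```text
clock: 1.63
position: [0.3913, 0.2234, 0.4365]
ee_rot: [-0.524, 0.475, -0.475, 0.525]
ft_force: [0.8, -0.0, 0.5]
grip_width: 0.998
```

```bash
cat >> h.py <<'E'
def to(x,y,z,ang=None):
    """tool-frame offset and yaw to reach TCP x,y,z with jaw axis at world angle ang (deg)"""
    o=manip.get_obs();M=Ro.from_quat(o["ee_rot"]).as_matrix();p=np.array(o["position"])
    off=M.T@(np.array([x,y,z])-p);a=np.degrees(np.arctan2(M[1,2],M[0,2]))
    yaw=0 if ang is None else (a-ang+180)%360-180
    print("t",round(float(o["clock"]),2),"pos",np.round(p,4),"jawang",round(a,1),"down",np.round(M[:,1],3),"F",np.round(o["ft_force"],1),"grip",round(float(o["grip_width"]),3),"j",np.round(o["joint_pos"],2))
    print("-> off",np.round(off,4),"yaw",round(yaw,2),"dist",round(float(np.linalg.norm(off)),3))
E
python3 -c "
from h import *
to(.436,-.271,.20,-57.5)"
```

```text
t 1.63 pos [0.3913 0.2234 0.4365] jawang 5.7 down [ 0.001  0.001 -1.   ] F [ 0.8 -0.   0.5] grip 0.998 j [-0.88 -0.1   0.23  1.55  0.02  1.69 -0.54]
-> off [ 0.4967  0.236  -0.0045] yaw 63.16 dist 0.55
```

move_arm:
  increments:
    - {"offset": [0.041, 0.0, 0], "yaw": 7, "jaw": 0}
    - {"offset": [0.082, 0.0, 0], "yaw": 14, "jaw": 0}
    - {"offset": [0.123, 0.0, 0], "yaw": 21, "jaw": 0}
    - {"offset": [0.164, 0.0, 0], "yaw": 28, "jaw": 0}
    - {"offset": [0.205, 0.0, 0], "yaw": 35, "jaw": 0}
    - {"offset": [0.246, 0.0, 0], "yaw": 42, "jaw": 0}
    - {"offset": [0.286, 0.01, 0], "yaw": 49, "jaw": 0}
    - {"offset": [0.325, 0.02, 0], "yaw": 56, "jaw": 0}
    - {"offset": [0.363, 0.035, 0], "yaw": 63, "jaw": 0}
    - {"offset": [0.4, 0.055, 0], "yaw": 63, "jaw": 0}

```text
clock: 2.47
position: [0.4306, -0.1767, 0.3817]
ee_rot: [-0.194, 0.68, -0.679, 0.197]
ft_force: [0.3, -0.3, -1.2]
grip_width: 1.0
```

```bash
python3 -c "
from h import *
to(.436,-.271,.09,-57.5)"
```

```text
t 2.47 pos [ 0.4306 -0.1767  0.3817] jawang -57.8 down [ 0.004  0.001 -1.   ] F [ 0.3 -0.3 -1.2] grip 1.0 j [-0.46 -0.13  0.69  1.66  0.08  1.58 -0.79]
-> off [0.0467 0.2916 0.0825] yaw -0.35 dist 0.307
```

move_arm:
  increments:
    - {"offset": [0.014, 0.025, 0.025], "yaw": 0, "jaw": 0}
    - {"offset": [0.028, 0.055, 0.05], "yaw": 0, "jaw": 0}
    - {"offset": [0.04, 0.085, 0.07], "yaw": 0, "jaw": 0}
    - {"offset": [0.047, 0.12, 0.082], "yaw": 0, "jaw": 0}
    - {"offset": [0.047, 0.16, 0.082], "yaw": 0, "jaw": 0}
    - {"offset": [0.047, 0.2, 0.082], "yaw": 0, "jaw": 0}
    - {"offset": [0.047, 0.235, 0.082], "yaw": 0, "jaw": 0}
    - {"offset": [0.047, 0.265, 0.082], "yaw": 0, "jaw": 0}
    - {"offset": [0.047, 0.285, 0.082], "yaw": 0, "jaw": 0}
    - {"offset": [0.047, 0.292, 0.082], "yaw": 0, "jaw": 0}

```text
clock: 3.3
position: [0.4339, -0.2699, 0.0868]
ee_rot: [-0.196, 0.68, -0.679, 0.196]
ft_force: [-0.9, 0.9, 0.1]
grip_width: 1.0
```

```bash
python3 - <<'E'
from h import *
for c in("top","scene"):
    p=manip.camera(c);W=cloud(p)
    x=(slice(170,310),slice(330,490)) if c=="top" else (slice(80,220),slice(220,380))
    cv2.imwrite(f"pics/a_{c}.png",cv2.resize(np.ascontiguousarray(p["pixels"][x][...,::-1]),None,fx=3.5,fy=3.5))
im=np.hstack([cv2.resize(cv2.imread(f"pics/a_{c}.png"),(400,350)) for c in("top","scene")]);cv2.imwrite("pics/a.png",im)
to(.436,-.271,.022,-57.5)
E
```

```text
t 3.4 pos [ 0.435  -0.2706  0.0891] jawang -57.9 down [ 0.002  0.001 -1.   ] F [-0.1 -0.2  0.5] grip 0.996 j [-0.25  0.31  0.83  1.97 -0.28  0.97 -0.3 ]
-> off [-0.0005  0.0671  0.0009] yaw -0.36 dist 0.067
```

View pics/a.png

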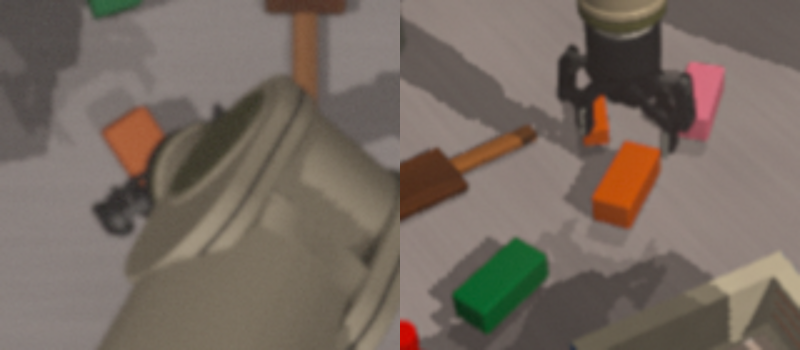

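move_arm:
  increments:
    - {"offset": [0, 0.02, 0.001], "yaw": 0, "jaw": 0}
    - {"offset": [0, 0.04, 0.001], "yaw": 0, "jaw": 0}
    - {"offset": [0, 0.055, 0.001], "yaw": 0, "jaw": 0}
    - {"offset": [0, 0.066, 0.001], "yaw": 0, "jaw": 0}
    - {"offset": [0, 0.066, 0.001], "yaw": 0, "jaw": 60}
    - {"offset": [0, 0.066, 0.001], "yaw": 0, "jaw": 120}
    - {"offset": [0, 0.066, 0.001], "yaw": 0, "jaw": 200}
    - {"offset": [0, 0.066, 0.001], "yaw": 0, "jaw": 255}
    - {"offset": [0, 0.066, 0.001], "yaw": 0, "jaw": 255}
    - {"offset": [0, 0.066, 0.001], "yaw": 0, "jaw": 255}
  squeeze: 50

```text
clock: 4.23
position: [0.4366, -0.2719, 0.0246]
ee_rot: [0.194, -0.679, 0.68, -0.197]
ft_force: [-0.5, -0.1, 4.7]
grip_width: 0.531
```

move_arm:
  increments:
    - {"offset": [0, 0, 0], "yaw": 0, "jaw": 255}
    - {"offset": [0, 0, 0], "yaw": 0, "jaw": 255}
    - {"offset": [0, 0, 0], "yaw": 0, "jaw": 255}
    - {"offset": [0, 0, 0], "yaw": 0, "jaw": 255}

```text
clock: 4.57
position: [0.4366, -0.2717, 0.0247]
ee_rot: [0.194, -0.679, 0.679, -0.197]
ft_force: [0.1, -0.0, -3.4]
grip_width: 0.532
```

```bash
python3 -c "
from h import *
to(.436,-.271,.022,-57.5)"
```

```text
t 4.57 pos [ 0.4366 -0.2717  0.0247] jawang -57.8 down [ 0.004  0.001 -1.   ] F [ 0.1 -0.  -3.4] grip 0.532 j [-0.18  0.43  0.76  2.   -0.39  0.85 -0.21]
-> off [ 0.0002  0.0027 -0.0009] yaw -0.34 dist 0.003
```

move_arm:
  increments:
    - {"offset": [0, -0.012, 0], "yaw": 0, "jaw": 255}
    - {"offset": [0, -0.03, 0], "yaw": 0, "jaw": 255}
    - {"offset": [0, -0.055, 0], "yaw": 0, "jaw": 255}
    - {"offset": [0, -0.085, 0], "yaw": 0, "jaw": 255}
    - {"offset": [0, -0.12, 0], "yaw": 0, "jaw": 255}
    - {"offset": [0, -0.15, 0], "yaw": 0, "jaw": 255}
    - {"offset": [0, -0.18, 0], "yaw": 0, "jaw": 255}
    - {"offset": [0, -0.2, 0], "yaw": 0, "jaw": 255}
    - {"offset": [0, -0.205, 0], "yaw": 0, "jaw": 255}
    - {"offset": [0, -0.205, 0], "yaw": 0, "jaw": 255}

```text
clock: 5.4
position: [0.4362, -0.2723, 0.231]
ee_rot: [0.193, -0.679, 0.68, -0.198]
ft_force: [-0.7, 0.0, -4.5]
grip_width: 0.536
```

```bash
python3 -c "
from h import *
to(.539,.0425,.22,-7.2)"
```

```text
t 5.4 pos [ 0.4362 -0.2723  0.231 ] jawang -57.9 down [ 0.007  0.001 -1.   ] F [-0.7  0.  -4.5] grip 0.536 j [-0.36  0.1   0.9   1.82 -0.09  1.26 -0.45]
-> off [-0.2545  0.0121 -0.2118] yaw -50.66 dist 0.331
```

move_arm:
  increments:
    - {"offset": [-0.012, 0.0, -0.01], "yaw": -3, "jaw": 255}
    - {"offset": [-0.035, 0.0, -0.029], "yaw": -8, "jaw": 255}
    - {"offset": [-0.062, 0.0, -0.052], "yaw": -13, "jaw": 255}
    - {"offset": [-0.092, 0.0, -0.077], "yaw": -19, "jaw": 255}
    - {"offset": [-0.122, 0.0, -0.102], "yaw": -25, "jaw": 255}
    - {"offset": [-0.152, 0.0, -0.127], "yaw": -31, "jaw": 255}
    - {"offset": [-0.182, 0.0, -0.152], "yaw": -37, "jaw": 255}
    - {"offset": [-0.21, 0.0, -0.175], "yaw": -43, "jaw": 255}
    - {"offset": [-0.235, 0.0, -0.195], "yaw": -48, "jaw": 255}
    - {"offset": [-0.248, 0.0, -0.207], "yaw": -50.5, "jaw": 255}

```text
clock: 6.23
position: [0.5356, 0.04, 0.2297]
ee_rot: [0.469, -0.528, 0.529, -0.471]
ft_force: [-1.2, -0.4, -4.4]
grip_width: 0.532
```

move_arm:
  increments:
    - {"offset": [0, 0, 0], "yaw": 0, "jaw": 255}
    - {"offset": [0, 0, 0], "yaw": 0, "jaw": 255}

```text
clock: 6.4
position: [0.5345, 0.0415, 0.2275]
ee_rot: [0.471, -0.528, 0.528, -0.47]
ft_force: [0.5, 0.1, -3.9]
grip_width: 0.532
```

```bash
python3 - <<'E'
from h import *
np.set_printoptions(precision=4,suppress=True)
to(.539,.0425,.12,-7.2)
cs=[]
for c in("top","scene"):
    p=manip.camera(c);save(p,f"b_{c}.png")
    y=(slice(90,290),slice(100,340)) if c=="top" else (slice(120,320),slice(240,480))
    cs.append(cv2.resize(np.ascontiguousarray(p["pixels"][y][...,::-1]),(400,333)))
    for q,z in(("kiln_shelf",.04),("kiln",0)):
        for r in manip.spot_point(p,q)[:1]: print(q,r["centre"],round(r["confidence"],2),ray(p,r["centre"],z))
    W=cloud(p);hsv=cv2.cvtColor(p["pixels"],cv2.COLOR_RGB2HSV)
    m=(hsv[...,0]<16)&(hsv[...,1]>150)&(W[...,2]>.15)&(W[...,2]<.27)&(np.linalg.norm(W[...,:2]-[.54,.04],axis=-1)<.08)
    if m.sum()>20: P=W[m];print(c,m.sum(),P.min(0),P.max(0),cv2.minAreaRect(P[:,:2].astype(np.float32)))
cv2.imwrite("pics/b.png",np.hstack(cs))
E
```

```text
t 6.4 pos [0.5345 0.0415 0.2275] jawang -6.6 down [-0. -0. -1.] F [ 0.5  0.1 -3.9] grip 0.532 j [-0.69  0.15  0.58  1.75 -0.09  1.26 -0.2 ]
-> off [-0.0015  0.1075  0.0043] yaw 0.63 dist 0.108
kiln_shelf [249.9, 188.2] 0.73 [0.5445 0.0497 0.04  ]
kiln [255.7, 194.4] 0.82 [0.5324 0.0431 0.    ]
top 501 [ 0.5094 -0.0109  0.2301] [0.5538 0.0333 0.244 ] ((0.5292671918869019, 0.010191729292273521), (0.04116882383823395, 0.04455235227942467), 81.75950622558594)
kiln [229.7, 254.7] 0.71 [ 0.7738 -0.1244  0.    ]
scene 851 [ 0.5113 -0.0086  0.2071] [0.5642 0.0909 0.2686] ((0.5369435548782349, 0.04101821407675743), (0.0969586968421936, 0.049005176872015), 82.7763671875)
```

View pics/b.png

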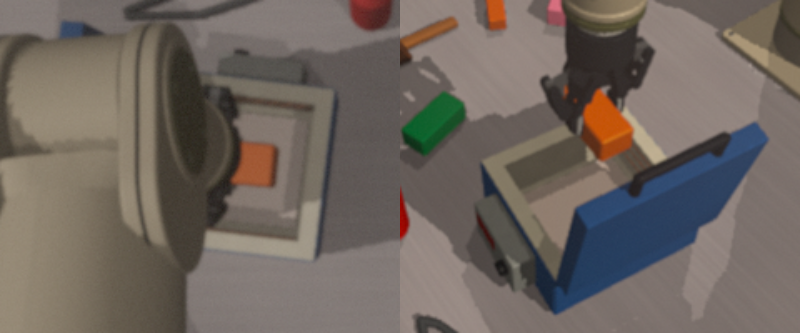

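```bash
python3 - <<'E'
from h import *
np.set_printoptions(precision=3,suppress=True)
for c in("top","scene"):
    p=manip.camera(c);W=cloud(p).reshape(-1,3)
    g=p["pixels"].reshape(-1,3).astype(int)
    blue=(g[:,2]>g[:,0]+30)
    k=(W[:,0]>-.1)&(W[:,0]<.75)&(W[:,1]>-.2)&(W[:,1]<.6)&(W[:,2]>.24)&~blue
    Q=W[k]
    print(c,len(Q))
    # grid of z min/max over y bins for x bins
    for xa in np.arange(0.3,.75,.05):
        row=[]
        for ya in np.arange(-.05,.45,.05):
            z=Q[(Q[:,0]>=xa)&(Q[:,0]<xa+.05)&(Q[:,1]>=ya)&(Q[:,1]<ya+.05),2]
            row.append(f"{z.min():.2f}-{z.max():.2f}" if len(z)>5 else "    .    ")
        print(f"x{xa:.2f}",*row)
E
```

```text
top 41805
x0.30 0.60-0.62     .         .         .         .         .         .         .         .         .    
x0.35 0.59-0.65 0.64-0.66 0.62-0.65     .         .         .         .         .         .         .    
x0.40 0.56-0.64 0.62-0.65 0.60-0.64     .         .         .         .         .         .         .    
x0.45 0.52-0.62 0.26-0.63 0.60-0.63     .         .         .         .         .         .         .    
x0.50 0.24-0.62 0.24-0.62 0.59-0.62     .         .         .         .         .         .         .    
x0.55 0.24-0.61 0.24-0.60 0.55-0.60     .         .         .         .         .         .         .    
x0.60     .     0.31-0.32     .         .         .         .         .         .         .         .    
x0.65     .         .         .         .     0.27-0.30     .         .         .         .         .    
x0.70     .         .         .         .         .         .         .         .         .         .    
scene 20361
x0.30     .         .         .         .         .         .         .         .         .         .    
x0.35     .         .     0.57-0.59     .         .         .         .         .         .         .    
x0.40     .         .     0.55-0.60     .         .         .         .         .         .         .    
x0.45     .     0.26-0.32 0.26-0.62     .     0.30-0.30 0.24-0.30     .         .         .         .    
x0.50     .     0.24-0.61 0.24-0.61     .     0.30-0.34 0.30-0.33     .         .         .         .    
x0.55 0.52-0.60 0.24-0.60 0.24-0.60     .     0.33-0.34     .         .         .         .         .    
x0.60     .     0.30-0.32     .         .     0.30-0.34     .         .         .         .         .    
x0.65     .         .         .         .     0.24-0.30     .         .         .         .         .    
x0.70     .         .         .         .         .         .         .         .         .         .
```

View pics/b_scene.png

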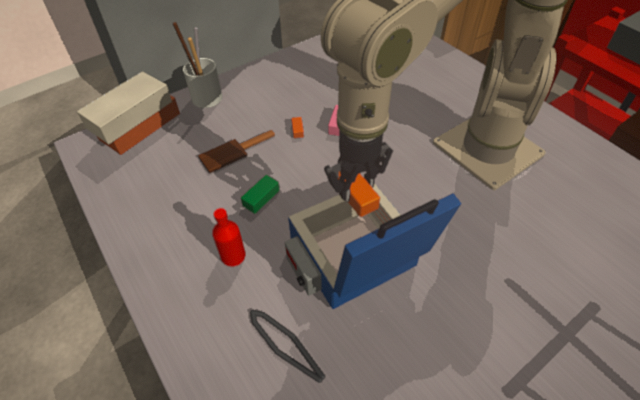

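move_arm:
  increments:
    - {"offset": [-0.001, 0.01, 0.004], "yaw": 0.6, "jaw": 255}
    - {"offset": [-0.0015, 0.027, 0.004], "yaw": 0.6, "jaw": 255}
    - {"offset": [-0.0015, 0.046, 0.004], "yaw": 0.6, "jaw": 255}
    - {"offset": [-0.0015, 0.065, 0.004], "yaw": 0.6, "jaw": 255}
    - {"offset": [-0.0015, 0.084, 0.004], "yaw": 0.6, "jaw": 255}
    - {"offset": [-0.0015, 0.102, 0.004], "yaw": 0.6, "jaw": 255}
    - {"offset": [-0.0015, 0.118, 0.004], "yaw": 0.6, "jaw": 255}
    - {"offset": [-0.0015, 0.13, 0.004], "yaw": 0.6, "jaw": 255}
    - {"offset": [-0.0015, 0.138, 0.004], "yaw": 0.6, "jaw": 255}
    - {"offset": [-0.0015, 0.143, 0.004], "yaw": 0.6, "jaw": 255}

```text
clock: 7.63
position: [0.54, 0.0402, 0.0858]
ee_rot: [0.466, -0.531, 0.532, -0.467]
ft_force: [-0.7, -0.1, -3.4]
grip_width: 0.534
```

```bash
python3 -c "
from h import *
to(.539,.0425,.0665,-7.2)"
```

```text
t 7.63 pos [0.54   0.0402 0.0858] jawang -7.5 down [ 0.003  0.001 -1.   ] F [-0.7 -0.1 -3.4] grip 0.534 j [-0.63  0.33  0.55  1.89 -0.21  0.97 -0.12]
-> off [-0.0021  0.0193 -0.0013] yaw -0.25 dist 0.019
```

move_arm:
  increments:
    - {"offset": [-0.001, 0.004, -0.001], "yaw": 0, "jaw": 255}
    - {"offset": [-0.002, 0.008, -0.001], "yaw": 0, "jaw": 255}
    - {"offset": [-0.002, 0.012, -0.001], "yaw": 0, "jaw": 255}
    - {"offset": [-0.002, 0.015, -0.001], "yaw": 0, "jaw": 255}
    - {"offset": [-0.002, 0.017, -0.001], "yaw": 0, "jaw": 255}
    - {"offset": [-0.002, 0.018, -0.001], "yaw": 0, "jaw": 255}
    - {"offset": [-0.002, 0.019, -0.001], "yaw": 0, "jaw": 255}
    - {"offset": [-0.002, 0.02, -0.001], "yaw": 0, "jaw": 255}
    - {"offset": [-0.002, 0.0205, -0.001], "yaw": 0, "jaw": 255}
    - {"offset": [-0.002, 0.021, -0.001], "yaw": 0, "jaw": 255}

```text
clock: 8.47
position: [0.5393, 0.0423, 0.0648]
ee_rot: [0.465, -0.531, 0.532, -0.467]
ft_force: [-1.1, -0.4, -2.7]
grip_width: 0.531
```

```bash
python3 -c "
from h import *
to(.539,.0425,.0645,-7.2)"
```

```text
t 8.47 pos [0.5393 0.0423 0.0648] jawang -7.5 down [ 0.003  0.001 -1.   ] F [-1.1 -0.4 -2.7] grip 0.531 j [-0.62  0.36  0.54  1.91 -0.23  0.93 -0.1 ]
-> off [-0.0001  0.0003 -0.0004] yaw -0.25 dist 0.0
```

move_arm:
  increments:
    - {"offset": [0, 0.0005, 0], "yaw": 0, "jaw": 255}
    - {"offset": [0, 0.001, 0], "yaw": 0, "jaw": 255}
    - {"offset": [0, 0.0015, 0], "yaw": 0, "jaw": 255}
    - {"offset": [0, 0.0015, 0], "yaw": 0, "jaw": 255}

```text
clock: 8.8
position: [0.5394, 0.0423, 0.0646]
ee_rot: [0.465, -0.531, 0.532, -0.468]
ft_force: [-8.2, -1.8, 16.9]
grip_width: 0.531
```

move_arm:
  increments:
    - {"offset": [0, 0, 0], "yaw": 0, "jaw": 255}
    - {"offset": [0, 0, 0], "yaw": 0, "jaw": 255}
    - {"offset": [0, 0, 0], "yaw": 0, "jaw": 110}
    - {"offset": [0, 0, 0], "yaw": 0, "jaw": 95}
    - {"offset": [0, 0, 0], "yaw": 0, "jaw": 80}
    - {"offset": [0, 0, 0], "yaw": 0, "jaw": 60}
    - {"offset": [0, 0, 0], "yaw": 0, "jaw": 40}
    - {"offset": [0, 0, 0], "yaw": 0, "jaw": 20}
    - {"offset": [0, 0, 0], "yaw": 0, "jaw": 10}
    - {"offset": [0, 0, 0], "yaw": 0, "jaw": 10}
  squeeze: 20

```text
clock: 9.63
position: [0.5394, 0.0423, 0.0646]
ee_rot: [0.465, -0.531, 0.532, -0.468]
ft_force: [-0.3, -0.6, -0.7]
grip_width: 0.963
```

```bash
python3 -c "
from h import *
to(.539,.0425,.22,-7.2)"
```

```text
t 9.63 pos [0.5394 0.0423 0.0646] jawang -7.5 down [ 0.003  0.002 -1.   ] F [-0.3 -0.6 -0.7] grip 0.963 j [-0.62  0.36  0.54  1.91 -0.23  0.93 -0.1 ]
-> off [-5.000e-04 -1.554e-01 -1.000e-04] yaw -0.26 dist 0.155
```

move_arm:
  increments:
    - {"offset": [0, -0.005, 0], "yaw": 0, "jaw": 10}
    - {"offset": [0, -0.015, 0], "yaw": 0, "jaw": 10}
    - {"offset": [0, -0.035, 0], "yaw": 0, "jaw": 10}
    - {"offset": [0, -0.065, 0], "yaw": 0, "jaw": 10}
    - {"offset": [0, -0.1, 0], "yaw": 0, "jaw": 10}
    - {"offset": [0, -0.14, 0], "yaw": 0, "jaw": 255}
    - {"offset": [0, -0.18, 0], "yaw": 0, "jaw": 255}
    - {"offset": [0, -0.22, 0], "yaw": 0, "jaw": 255}
    - {"offset": [0, -0.26, 0], "yaw": 0, "jaw": 255}
    - {"offset": [0, -0.3, 0], "yaw": 0, "jaw": 255}

```text
clock: 10.47
position: [0.5379, 0.0411, 0.3679]
ee_rot: [0.465, -0.531, 0.532, -0.468]
ft_force: [1.3, -0.1, -0.3]
grip_width: 0.253
```

```bash
python3 - <<'E'
from h import *
np.set_printoptions(precision=4,suppress=True)
to(.575,.26,.45,-7.2)
cs=[]
for c in("top","scene"):
    p=manip.camera(c)
    y=(slice(90,290),slice(100,340)) if c=="top" else (slice(120,320),slice(240,480))
    cs.append(cv2.resize(np.ascontiguousarray(p["pixels"][y][...,::-1]),(400,333)))
    W=cloud(p);hsv=cv2.cvtColor(p["pixels"],cv2.COLOR_RGB2HSV)
    m=(hsv[...,0]<16)&(hsv[...,1]>150)&(W[...,2]>.07)&(W[...,2]<.10)&(np.linalg.norm(W[...,:2]-[.54,.04],axis=-1)<.08)
    if m.sum()>20: P=W[m];print(c,m.sum(),P.min(0),P.max(0),cv2.minAreaRect(P[:,:2].astype(np.float32)),np.median(P[:,2]),P[:,2].std())
cv2.imwrite("pics/c.png",np.hstack(cs))
E
```

```text
t 10.47 pos [0.5379 0.0411 0.3679] jawang -7.5 down [ 0.004  0.003 -1.   ] F [ 1.3 -0.1 -0.3] grip 0.253 j [-0.71  0.1   0.6   1.52 -0.06  1.54 -0.24]
-> off [-0.2221 -0.0814  0.0084] yaw -0.31 dist 0.237
top 822 [ 0.5135 -0.0097  0.0706] [0.5625 0.0882 0.0829] ((0.5385925769805908, 0.03907813876867294), (0.09689746797084808, 0.040866412222385406), 83.18944549560547) 0.0778979750030207 0.0015592747188934157
scene 454 [ 0.5135 -0.0076  0.0701] [0.564  0.0555 0.0807] ((0.539372444152832, 0.023687012493610382), (0.0620272234082222, 0.04615892097353935), 81.75565338134766) 0.07663986287459404 0.0018030837236028617
```

View pics/c.png

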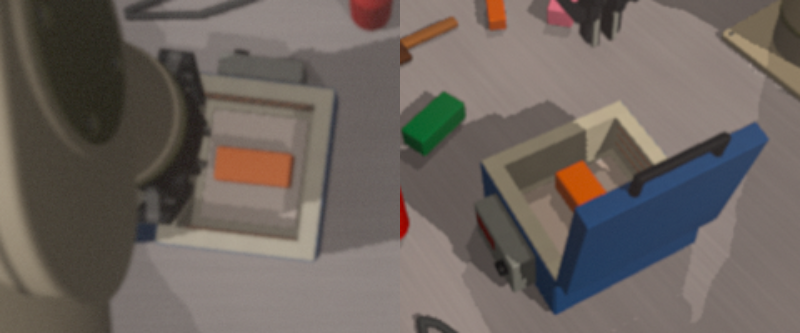

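move_arm:
  increments:
    - {"offset": [0, -0.035, 0], "yaw": 0, "jaw": 255}
    - {"offset": [0, -0.07, 0], "yaw": 0, "jaw": 255}
    - {"offset": [-0.03, -0.08, 0], "yaw": 0, "jaw": 255}
    - {"offset": [-0.065, -0.081, 0], "yaw": 0, "jaw": 255}
    - {"offset": [-0.1, -0.081, 0], "yaw": 0, "jaw": 255}
    - {"offset": [-0.135, -0.081, 0], "yaw": 0, "jaw": 255}
    - {"offset": [-0.17, -0.081, 0], "yaw": 0, "jaw": 255}
    - {"offset": [-0.2, -0.081, 0], "yaw": 0, "jaw": 255}
    - {"offset": [-0.22, -0.081, 0], "yaw": 0, "jaw": 255}
    - {"offset": [-0.222, -0.081, 0], "yaw": 0, "jaw": 255}

```text
clock: 11.4
position: [0.5673, 0.2657, 0.4536]
ee_rot: [0.464, -0.529, 0.532, -0.472]
ft_force: [-0.2, 0.3, -0.8]
grip_width: -0.006
```

```bash
cat >> h.py <<'E'
u=np.array([.125,.992,0]);Hg=np.array([.539,.0425,.1055])+.1*u
def lidtcp(th,r=.185,hw=.011,gap=0.):
    d=-np.cos(th)*u+np.sin(th)*np.array([0,0,1]);n=np.sin(th)*u+np.cos(th)*np.array([0,0,1])
    return Hg+r*d+(.025+gap)*n+hw*u+np.array([0,0,.017])
E
python3 -c "
from h import *
to(*(lidtcp(1.745)+.045*u),-7.2)"
```

```text
t 11.4 pos [0.5673 0.2657 0.4536] jawang -7.2 down [ 0.011  0.005 -1.   ] F [-0.2  0.3 -0.8] grip -0.006 j [-0.86  0.33  0.51  1.08 -0.16  1.75 -0.53]
-> off [ 0.0133  0.1532 -0.0017] yaw 0.0 dist 0.154
```

move_arm:
  increments:
    - {"offset": [0, 0.02, 0], "yaw": 0, "jaw": 255}
    - {"offset": [0, 0.045, 0], "yaw": 0, "jaw": 255}
    - {"offset": [0, 0.075, 0], "yaw": 0, "jaw": 255}
    - {"offset": [0, 0.105, 0], "yaw": 0, "jaw": 255}
    - {"offset": [0, 0.13, 0], "yaw": 0, "jaw": 255}
    - {"offset": [0, 0.147, 0], "yaw": 0, "jaw": 255}
    - {"offset": [0, 0.153, 0], "yaw": 0, "jaw": 255}
    - {"offset": [0, 0.153, 0], "yaw": 0, "jaw": 255}

```text
clock: 12.07
position: [0.5684, 0.2656, 0.3]
ee_rot: [0.464, -0.529, 0.532, -0.471]
ft_force: [-0.0, -0.3, 0.9]
grip_width: -0.001
```

```bash
python3 - <<'E'
from h import *
for th in (1.745,1.6,1.5): to(*lidtcp(th),-7.2)
p=manip.camera("scene");save(p,"d.png")
cv2.imwrite("pics/d.png",cv2.resize(np.ascontiguousarray(p["pixels"][100:320,280:540,::-1]),None,fx=2,fy=2))
E
```

```text
t 12.07 pos [0.5684 0.2656 0.3   ] jawang -7.2 down [ 0.009  0.004 -1.   ] F [-0.  -0.3  0.9] grip -0.001 j [-0.88  0.33  0.48  1.41 -0.15  1.44 -0.53]
-> off [ 0.0574 -0.0007 -0.0013] yaw -0.04 dist 0.057
t 12.07 pos [0.5684 0.2656 0.3   ] jawang -7.2 down [ 0.009  0.004 -1.   ] F [-0.  -0.3  0.9] grip -0.001 j [-0.88  0.33  0.48  1.41 -0.15  1.44 -0.53]
-> off [ 0.0836 -0.0071 -0.0012] yaw -0.04 dist 0.084
t 12.07 pos [0.5684 0.2656 0.3   ] jawang -7.2 down [ 0.009  0.004 -1.   ] F [-0.  -0.3  0.9] grip -0.001 j [-0.88  0.33  0.48  1.41 -0.15  1.44 -0.53]
-> off [ 0.1021 -0.0093 -0.0011] yaw -0.04 dist 0.103
```

View pics/d.png

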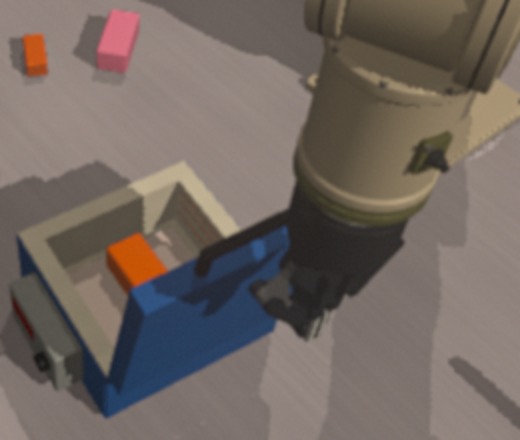

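```bash
python3 - <<'E'
from h import *
o=manip.get_obs();M=Ro.from_quat(o["ee_rot"]).as_matrix()
for th in np.arange(1.7,-.01,-.1): print(round(th,2),np.round(M.T@(lidtcp(th)-np.array(o["position"])),3), np.round(M.T@(lidtcp(th)-lidtcp(1.3)),3))
E
```

```text
1.7 [ 0.066 -0.002 -0.002] [-0.074  0.005 -0.   ]
1.6 [ 0.084 -0.006 -0.002] [-0.056  0.001 -0.   ]
1.5 [ 0.102 -0.008 -0.002] [-0.037 -0.001 -0.   ]
1.4 [ 0.121 -0.008 -0.002] [-0.019 -0.001  0.   ]
1.3 [ 0.14  -0.007 -0.002] [0. 0. 0.]
1.2 [ 0.158 -0.004 -0.002] [ 0.018  0.003 -0.   ]
1.1 [ 0.176  0.002 -0.002] [ 0.036  0.009 -0.   ]
1.0 [ 0.193  0.009 -0.002] [ 0.054  0.015 -0.   ]
0.9 [ 0.21   0.017 -0.002] [ 0.07   0.024 -0.   ]
0.8 [ 0.226  0.027 -0.002] [ 0.086  0.034 -0.   ]
0.7 [ 0.24   0.039 -0.002] [ 0.1    0.046 -0.   ]
0.6 [ 0.253  0.052 -0.002] [ 0.114  0.059 -0.001]
0.5 [ 0.265  0.067 -0.002] [ 0.125  0.074 -0.001]
0.4 [ 0.276  0.082 -0.002] [ 0.136  0.089 -0.001]
0.3 [ 0.284  0.099 -0.003] [ 0.145  0.106 -0.001]
0.2 [ 0.291  0.116 -0.003] [ 0.152  0.123 -0.001]
0.1 [ 0.297  0.134 -0.003] [ 0.157  0.141 -0.001]
-0.0 [ 0.3    0.152 -0.003] [ 0.161  0.159 -0.002]
```

move_arm:
  increments:
    - {"offset": [0.012, 0, 0], "yaw": 0, "jaw": 255}
    - {"offset": [0.025, 0, 0], "yaw": 0, "jaw": 255}
    - {"offset": [0.036, 0, -0.001], "yaw": 0, "jaw": 255}
    - {"offset": [0.045, 0, -0.001], "yaw": 0, "jaw": 255}
    - {"offset": [0.053, 0, -0.001], "yaw": 0, "jaw": 255}
    - {"offset": [0.061, -0.002, -0.001], "yaw": 0, "jaw": 255}
    - {"offset": [0.069, -0.004, -0.001], "yaw": 0, "jaw": 255}
    - {"offset": [0.077, -0.006, -0.001], "yaw": 0, "jaw": 255}
    - {"offset": [0.085, -0.007, -0.001], "yaw": 0, "jaw": 255}
    - {"offset": [0.093, -0.008, -0.001], "yaw": 0, "jaw": 255}

```text
clock: 12.95
position: [0.5559, 0.174, 0.3092]
ee_rot: [0.463, -0.529, 0.531, -0.472]
ft_force: [0.2, 4.8, -1.2]
grip_width: 0.001
```

```bash
cat > lid.py <<'E'
from h import *
def lid(c="top"):
    p=manip.camera(c);W=cloud(p);g=p["pixels"].astype(int)
    L=(W-Hg);a=L@u;s=L@np.array([.992,-.125,0]);z=L[...,2]
    k=(np.abs(s)<.1)&(np.hypot(a,z)>.06)&(np.hypot(a,z)<.195)&(z>-.001)&(g[...,2]>g[...,0]+15)&(a<.12)&(a>-.22)
    if k.sum()<30: print(c,"few",k.sum());return
    # outer blue face / edges; fit face: x=a, line dir
    A=np.c_[a[k],z[k]];rad=np.hypot(A[:,0],A[:,1]);ang=np.arctan2(A[:,1],-A[:,0])-np.arctan2(.025,np.sqrt(np.maximum(rad**2-.025**2,1e-6)))
    print(c,"outer-face theta median",np.round(np.percentile(ang,[10,50,90]),3),k.sum())
    return p
E
python3 - <<'E'
from lid import *
lid("scene");o=manip.get_obs();M=Ro.from_quat(o["ee_rot"]).as_matrix()
print(o["position"],o["ft_force"],o["clock"])
for th in np.arange(1.7,-.01,-.1): print(round(th,2),np.round(M.T@(lidtcp(th)-np.array(o["position"])),3))
E
```

```text
scene outer-face theta median [1.554 1.563 1.576] 3612
[0.55600044 0.17190688 0.309516  ] [-2.09719046  4.01009887 -0.24562988] 13.0
1.7 [-0.029  0.007 -0.001]
1.6 [-0.011  0.003 -0.001]
1.5 [ 0.008  0.001 -0.001]
1.4 [ 0.026  0.    -0.001]
1.3 [ 0.045  0.002 -0.001]
1.2 [ 0.063  0.005 -0.001]
1.1 [ 0.081  0.01  -0.001]
1.0 [ 0.099  0.017 -0.001]
0.9 [ 0.115  0.026 -0.001]
0.8 [ 0.131  0.036 -0.001]
0.7 [ 0.145  0.048 -0.001]
0.6 [ 0.158  0.061 -0.001]
0.5 [ 0.17   0.075 -0.001]
0.4 [ 0.181  0.091 -0.001]
0.3 [ 0.19   0.107 -0.001]
0.2 [ 0.197  0.124 -0.002]
0.1 [ 0.202  0.142 -0.002]
-0.0 [ 0.206  0.161 -0.002]
```

move_arm:
  increments:
    - {"offset": [0.008, 0.001, -0.001], "yaw": 0, "jaw": 255}
    - {"offset": [0.017, 0.0, -0.001], "yaw": 0, "jaw": 255}
    - {"offset": [0.026, 0.0, -0.001], "yaw": 0, "jaw": 255}
    - {"offset": [0.035, 0.001, -0.001], "yaw": 0, "jaw": 255}
    - {"offset": [0.045, 0.002, -0.001], "yaw": 0, "jaw": 255}
    - {"offset": [0.054, 0.003, -0.001], "yaw": 0, "jaw": 255}
    - {"offset": [0.063, 0.005, -0.001], "yaw": 0, "jaw": 255}
    - {"offset": [0.072, 0.007, -0.001], "yaw": 0, "jaw": 255}
    - {"offset": [0.081, 0.01, -0.001], "yaw": 0, "jaw": 255}
    - {"offset": [0.09, 0.014, -0.001], "yaw": 0, "jaw": 255}

```text
clock: 13.83
position: [0.5436, 0.0817, 0.2948]
ee_rot: [0.463, -0.53, 0.532, -0.471]
ft_force: [-0.9, 1.9, 3.3]
grip_width: 0.001
```

```bash
cat > st.py <<'E'
from lid import *
import sys
lid("scene");o=manip.get_obs();M=Ro.from_quat(o["ee_rot"]).as_matrix()
print(np.round(o["position"],4),np.round(o["ft_force"],1),o["clock"],np.round(o["joint_pos"],2))
for th in np.arange(float(sys.argv[1]),-.06,-.05): print(round(th,2),np.round(M.T@(lidtcp(th)-np.array(o["position"])),3))
E
python3 st.py 1.1
```

```text
scene outer-face theta median [1.045 1.058 1.079] 6233
[0.5433 0.0793 0.294 ] [ 0.   1.3 -0.9] 13.8833 [-0.74  0.14  0.58  1.63 -0.08  1.39 -0.29]
1.1 [-0.012 -0.005  0.   ]
1.05 [-0.004 -0.001  0.   ]
1.0 [0.005 0.002 0.   ]
0.95 [0.013 0.006 0.   ]
0.9 [0.022 0.011 0.   ]
0.85 [0.029 0.016 0.   ]
0.8 [0.037 0.021 0.   ]
0.75 [0.045 0.027 0.   ]
0.7 [0.052 0.033 0.   ]
0.65 [0.058 0.039 0.   ]
0.6 [0.065 0.046 0.   ]
0.55 [0.071 0.053 0.   ]
0.5 [0.077 0.06  0.   ]
0.45 [0.082 0.068 0.   ]
0.4 [ 0.087  0.076 -0.   ]
0.35 [ 0.092  0.084 -0.   ]
0.3 [ 0.096  0.092 -0.   ]
0.25 [ 0.1    0.101 -0.   ]
0.2 [ 0.103  0.11  -0.   ]
0.15 [ 0.106  0.119 -0.   ]
0.1 [ 0.108  0.128 -0.   ]
0.05 [ 0.11   0.137 -0.001]
-0.0 [ 0.112  0.146 -0.001]
-0.05 [ 0.113  0.155 -0.001]
```

move_arm:
  increments:
    - {"offset": [0.005, 0.002, 0], "yaw": 0, "jaw": 255}
    - {"offset": [0.013, 0.006, 0], "yaw": 0, "jaw": 255}
    - {"offset": [0.022, 0.011, 0], "yaw": 0, "jaw": 255}
    - {"offset": [0.029, 0.016, 0], "yaw": 0, "jaw": 255}
    - {"offset": [0.037, 0.021, 0], "yaw": 0, "jaw": 255}
    - {"offset": [0.045, 0.027, 0], "yaw": 0, "jaw": 255}
    - {"offset": [0.052, 0.033, 0], "yaw": 0, "jaw": 255}
    - {"offset": [0.058, 0.039, 0], "yaw": 0, "jaw": 255}
    - {"offset": [0.065, 0.046, 0], "yaw": 0, "jaw": 255}
    - {"offset": [0.071, 0.053, 0], "yaw": 0, "jaw": 255}

```text
clock: 14.72
position: [0.5345, 0.0082, 0.2399]
ee_rot: [0.463, -0.53, 0.533, -0.47]
ft_force: [-1.6, 0.4, 2.8]
grip_width: 0.001
```

```bash
python3 st.py .6
```

```text
scene outer-face theta median [0.536 0.552 0.57 ] 6271
[0.5339 0.0069 0.2386] [-0.2 -0.8 -1.3] 14.7667 [-0.66  0.13  0.62  1.75 -0.08  1.27 -0.15]
0.6 [-0.008 -0.009  0.001]
0.55 [-0.002 -0.002  0.001]
0.5 [0.003 0.005 0.001]
0.45 [0.009 0.013 0.001]
0.4 [0.014 0.021 0.001]
0.35 [0.018 0.029 0.001]
0.3 [0.023 0.037 0.   ]
0.25 [0.026 0.046 0.   ]
0.2 [0.03  0.055 0.   ]
0.15 [0.033 0.064 0.   ]
0.1 [0.035 0.073 0.   ]
0.05 [0.037 0.082 0.   ]
-0.0 [0.038 0.091 0.   ]
-0.05 [0.039 0.1   0.   ]
```

move_arm:
  increments:
    - {"offset": [0.002, 0.004, 0], "yaw": 0, "jaw": 255}
    - {"offset": [0.007, 0.011, 0], "yaw": 0, "jaw": 255}
    - {"offset": [0.012, 0.018, 0], "yaw": 0, "jaw": 255}
    - {"offset": [0.016, 0.025, 0], "yaw": 0, "jaw": 255}
    - {"offset": [0.02, 0.032, 0], "yaw": 0, "jaw": 255}
    - {"offset": [0.024, 0.04, 0], "yaw": 0, "jaw": 255}
    - {"offset": [0.027, 0.048, 0], "yaw": 0, "jaw": 255}
    - {"offset": [0.03, 0.056, 0], "yaw": 0, "jaw": 255}
    - {"offset": [0.033, 0.062, 0], "yaw": 0, "jaw": 255}
    - {"offset": [0.034, 0.066, 0], "yaw": 0, "jaw": 255}

```text
clock: 15.6
position: [0.5296, -0.0271, 0.1714]
ee_rot: [0.463, -0.531, 0.533, -0.469]
ft_force: [0.1, 0.1, 1.1]
grip_width: -0.0
```

```bash
python3 st.py .2
```

```text
scene outer-face theta median [0.106 0.124 0.139] 5132
[ 0.5294 -0.0272  0.171 ] [-0.5 -1.2 -0.1] 15.65 [-0.61  0.19  0.64  1.85 -0.13  1.13 -0.05]
0.2 [-0.005 -0.013  0.001]
0.15 [-0.002 -0.004  0.001]
0.1 [0.    0.005 0.001]
0.05 [0.002 0.014 0.001]
0.0 [0.004 0.024 0.001]
-0.05 [0.005 0.033 0.001]
```

move_arm:
  increments:
    - {"offset": [0.0, 0.003, 0], "yaw": 0, "jaw": 255}
    - {"offset": [0.001, 0.006, 0], "yaw": 0, "jaw": 255}
    - {"offset": [0.001, 0.009, 0], "yaw": 0, "jaw": 255}
    - {"offset": [0.002, 0.012, 0], "yaw": 0, "jaw": 255}
    - {"offset": [0.002, 0.014, 0], "yaw": 0, "jaw": 255}
    - {"offset": [0.003, 0.016, 0], "yaw": 0, "jaw": 255}
    - {"offset": [0.003, 0.018, 0], "yaw": 0, "jaw": 255}
    - {"offset": [0.003, 0.0195, 0], "yaw": 0, "jaw": 255}
    - {"offset": [0.003, 0.021, 0], "yaw": 0, "jaw": 255}
    - {"offset": [0.003, 0.022, 0], "yaw": 0, "jaw": 255}

```text
clock: 16.48
position: [0.5291, -0.0303, 0.1488]
ee_rot: [0.464, -0.531, 0.533, -0.468]
ft_force: [-0.2, -1.1, 2.1]
grip_width: 0.0
```

```bash
python3 st.py .0
```

```text
scene outer-face theta median [-0.022 -0.004  0.011] 4645
[ 0.5291 -0.0302  0.1487] [-0.6  0.4  1.1] 16.5333 [-0.59  0.22  0.64  1.87 -0.15  1.09 -0.03]
0.0 [0.001 0.001 0.001]
-0.05 [0.002 0.011 0.001]
```

Nearly shut; press in half-millimetre steps until the force rises.

move_arm:
  increments:
    - {"offset": [0, 0.0006, 0], "yaw": 0, "jaw": 255}
    - {"offset": [0, 0.0012, 0], "yaw": 0, "jaw": 255}
    - {"offset": [0, 0.0018, 0], "yaw": 0, "jaw": 255}
    - {"offset": [0, 0.0018, 0], "yaw": 0, "jaw": 255}

```text
clock: 16.87
position: [0.5291, -0.0303, 0.1476]
ee_rot: [0.463, -0.531, 0.533, -0.468]
ft_force: [-4.2, -0.9, 10.0]
grip_width: -0.001
```

move_arm:
  increments:
    - {"offset": [0, 0.001, 0], "yaw": 0, "jaw": 255}
    - {"offset": [0, 0.0016, 0], "yaw": 0, "jaw": 255}
    - {"offset": [0, 0.0016, 0], "yaw": 0, "jaw": 255}

```text
clock: 17.12
position: [0.5292, -0.0303, 0.1475]
ee_rot: [0.463, -0.531, 0.533, -0.468]
ft_force: [-8.7, -1.0, 20.4]
grip_width: 0.003
```

move_arm:
  increments:
    - {"offset": [0, -0.002, 0], "yaw": 0, "jaw": 255}
    - {"offset": [0, -0.01, 0], "yaw": 0, "jaw": 255}
    - {"offset": [0, -0.03, 0], "yaw": 0, "jaw": 255}
    - {"offset": [0, -0.06, 0], "yaw": 0, "jaw": 255}
    - {"offset": [0.02, -0.095, 0], "yaw": 0, "jaw": 255}
    - {"offset": [0.05, -0.125, 0], "yaw": 0, "jaw": 255}
    - {"offset": [0.085, -0.14, 0], "yaw": 0, "jaw": 255}
    - {"offset": [0.12, -0.15, 0], "yaw": 0, "jaw": 255}
    - {"offset": [0.15, -0.15, 0], "yaw": 0, "jaw": 255}
    - {"offset": [0.155, -0.15, 0], "yaw": 0, "jaw": 255}

```text
clock: 17.95
position: [0.5061, -0.1904, 0.2982]
ee_rot: [0.461, -0.532, 0.535, -0.467]
ft_force: [0.8, -0.6, -0.4]
grip_width: 0.004
```

```bash
python3 - <<'E'
from lid import *
np.set_printoptions(precision=4,suppress=True)
o=manip.get_obs();print(o["clock"],o["position"],o["ft_force"],np.abs(o["joint_velocities"]).max())
lid("scene")
for c in("top","scene"):
    p=manip.camera(c);W=cloud(p);g=p["pixels"].astype(int)
    L=W-Hg;a=L@u;s=L@np.array([.992,-.125,0])
    k=(a<-.01)&(a>-.19)&(np.abs(s)<.1)&(W[...,2]<.2)&(W[...,2]>.1)&(g[...,2]>g[...,0]+15)
    f=np.polyfit(-a[k],W[...,2][k],1);print(c,"lid top z at hinge, slope",f[1],f[0],k.sum())
    for q in("green_center",):
        for r in manip.spot_point(p,q)[:1]:print(q,ray(p,r["centre"],.019))
save(p,"e.png")
E
```

```text
17.95 [ 0.5061 -0.1904  0.2982] [ 0.751  -0.6359 -0.3935] 0.04995952513845313
scene outer-face theta median [-0.03  -0.01   0.003] 4733
top lid top z at hinge, slope 0.1305669818087941 -0.00025044176265183444 8550
green_center [ 0.6223 -0.2278  0.019 ]
scene lid top z at hinge, slope 0.1291964108873882 0.00028283710497432933 6420
green_center [ 0.6223 -0.2431  0.019 ]
```

View pics/e.png

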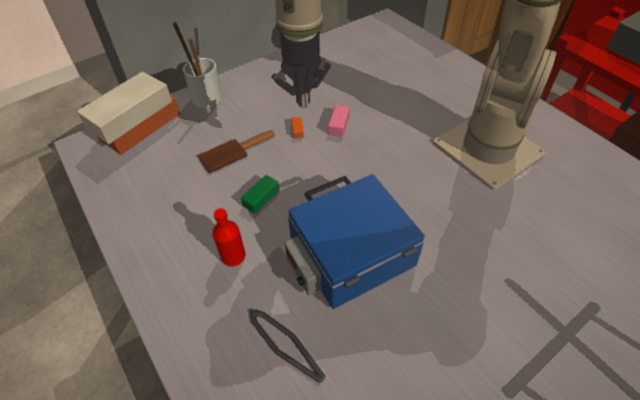

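The picture shows the lid flat on the kiln (around 355,240) and the arm clear of everything. The green billet (260,194), bottle, jacks and paddle are where they started.

```bash
python3 -c "
from workcell import manip
print(manip.hand_in())"
```

```text
the job is handed in; nothing more can be done
None
```

The amber billet is lying flat in the middle of the kiln shelf, the lid is fully shut, and the job was handed in at about 18 s, well inside the 58 s limit.

- **Billet:** I gripped the larger orange billet across its width and set it down until it touched the shelf (about 17 N). Before I closed the lid, the cameras put it within about 3 mm of the shelf middle, with its top at 0.078 m as it should be.
- **Lid:** I pushed it down in small steps with the closed fingertips and finished with a 20 N press. Its top face then measured 0.129–0.131 m all over with no slope, which is fully shut.
- **Everything else:** In the last picture the arm is clear, and the bottle, jacks and paddle look unmoved.
- **One disagreement:** The last scene-camera reading put the green billet 13–15 mm from its other readings. The top camera agreed with its first reading to about 4 mm, and the billet shows at the same pixels as at the start. I put this down to detector noise.

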